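Gingerbread stamps from the drying dishes to the rack, in reverse order

ROBOT

A 6-joint arm with a two-finger parallel gripper is mounted at the origin on a cart in front of the work surface, level with it; the furniture and walls round the work are solid. World frame = base frame: x ahead of the robot, y to its left, z up, the work surface at z = 0. Lengths are in m, angles in rad, forces in N, time in s.
With the tool pointing down it reaches from about 0.375 to 0.9 m from the base axis. Payload 3.1 kg.
Tool frame: the origin (TCP) lies midway between the tips of the shut fingers; the grasp point (between the pads) lies 19 mm behind it (manip.grasp_offset is the distance from the TCP to the grasp point, in m); z points along the fingers, y is the line along which they close (so a half turn about z gives the same grasp; the last joint's range is limited). The gripper opens to 85 mm and grips with 20 to 120 N. Pads are 22 mm wide; open, the fingers measure 114 mm over their backs; the gripper's body (76 mm by 85 mm) begins 54 mm behind the grasp point. The pads swing forward as they close: fully open they stand 13 mm farther back than shut.
Start: joints at [1.143, 0.527, 1.433, -0, 1.181, -0.178], TCP at [0.154, 0.606, 0.231] pointing down, gripper open.
Joint ranges: [-3.08, 3.08], [-0.75, 2.2], [0.22, 2.44], [-1.43, 4.57], [0, 2.65], [-2.85, 2.85]. Speed limits (rad/s): [2.79, 2.79, 3.14, 3.14, 3.14, 3.14].

INTERFACE

Orientations are given as a unit quaternion [x, y, z, w].
In Python, from station import sensors, cams, order, manip gives the robot as it stands.
- The arm moves only by the tool move_arm, never from a script. Its argument "targets" is a list of rows, each an object of numbers: "dx", "dy", "dz": the shift along the world's x, y, z normalised to -1 to 1, where 1 is 25 mm; "rx", "ry", "rz": the turn, a rotation vector about the world's x, y, z normalised to -1 to 1, where 1 is 30 degrees. A call has exactly 10 rows; each row shifts and turns the commanded pose from where the row before left it; what a row does not reach is not made up. A row lasts 1/8 s, in which the tool goes at most 62.5 mm and 10.7 degrees, less where a joint would pass 70% of its speed; a pose out of reach is approached as far as the arm can. A call with a number of a shift or a turn outside -1 to 1 is refused whole. A call with a gripper value outside its range is refused whole. "claw" is the opening in per cent of the stroke, from 0 (shut) to 100 (fully open), set as the call begins (left out, the last holds). The fingers move at their own pace and stop on an object; "newtons" is the grip in N (left out, the last holds). Time passes only in rows, so rows that do not move let the fingers close, or fill a call up. It gives the time, the measured TCP pose, the force, the opening and the grip force at its end, in the units of the state.
- sensors.sense(): the state, without advancing time (a new reading comes with each control period).
- cams.snapshot(name): name is "side" or "top"; returns the picture (400x640x3 uint8, red, green, blue); there is no depth.
- cams.camera_model(name): a dict with "fx", "fy", "cx", "cy" (pixels), "distortion" ([k1, k2, p1, p2, k3] as OpenCV has them; the pictures are not rectified), "extrinsics" (4x4, takes a point from world to camera coordinates). Camera axes: x right, y down, z forward; pixel columns grow to the right and rows downward; lengths in m; the calibration is good to about 2 mm. A picture is of the moment at which its call begins. camera_model takes no time and is no camera call.
- order.sign_off(): hands the job in; it is judged then, once.
The state is a dict: "t": time; "q": joint angles; "qd": joint speeds; "tau": joint torques, N m; "tcp_pos": TCP position; "tool_rot": TCP orientation; "force": force on the tool from outside, world axes, zero at the start; "ft_torque": the same for the moment, N m; "finger_gap": opening from 0.0 (shut) to 1.0 (fully open); "gripper_force": force on a finger pad.
Only numpy, scipy, OpenCV 4.12 (cv2) and the standard library are available. Lean on these libraries where they do the work, as an engineer would, in place of code of your own. Each camera call takes 0.05 s, during which the arm holds its last target. There are 200 camera calls.

TASK

The four wooden gingerbread stamps have dried in a row on their white dishes; move them to the wooden rack in the reverse order, one to a bay: the stamp on the dish farthest from the robot goes into the nearest bay, the next one into the second-nearest bay, and so on until the stamp that was nearest stands in the farthest bay. Each must stand upright on the floor of its bay, let go; do not knock any stamp over, and do not push the marker that lies between the two rows out of its place.

Things in the scene. Friction and masses are not known exactly. Their poses are not given: they have to be found in the camera images.
- stamp_round: loose wooden gingerbread stamp standing upright on its flat round base 44 mm across, 14 mm thick; above it a neck 14 mm thick (24 to 34 mm up) and a round knob 26 mm in diameter from 40 to 58 mm up, top at 62 mm. Weighs about 80 g. Origin: centre of the underside of the base; z up along the knob's axis
- stamp_square: loose wooden gingerbread stamp standing upright on its square base 36 x 36 mm, 14 mm thick; above it a neck 14 mm thick (24 to 34 mm up) and a round knob 26 mm in diameter from 40 to 58 mm up, top at 62 mm. Weighs about 80 g. Origin: centre of the underside of the base; z up along the knob's axis
- stamp_star: loose wooden gingerbread stamp standing upright on its eight-pointed star base, 43 mm over its points (two 31 mm squares crossed), 14 mm thick; above it a neck 14 mm thick (24 to 34 mm up) and a round knob 26 mm in diameter from 40 to 58 mm up, top at 62 mm. Weighs about 80 g. Origin: centre of the underside of the base; z up along the knob's axis
- stamp_oblong: loose wooden gingerbread stamp standing upright on its oblong base 46 x 31 mm, 14 mm thick; above it a neck 14 mm thick (24 to 34 mm up) and a round knob 26 mm in diameter from 40 to 58 mm up, top at 62 mm. Weighs about 80 g. Origin: centre of the underside of the base; z up along the knob's axis
- dish_round: fixed round white ceramic dish, 59 mm across, 4 mm thick, flat top, the one on which the stamp with the round base stands at the start. The four dishes stand in one row, 66 mm apart, on a low aluminium tray (4 mm thick with an 8 mm high rim), the row running away from the robot. Origin: centre of its underside; top 4 mm above it
- dish_square: fixed round white ceramic dish, 59 mm across, 4 mm thick, flat top, the one on which the stamp with the square base stands at the start. The four dishes stand in one row, 66 mm apart, on a low aluminium tray (4 mm thick with an 8 mm high rim), the row running away from the robot. Origin: centre of its underside; top 4 mm above it
- dish_star: fixed round white ceramic dish, 59 mm across, 4 mm thick, flat top, the one on which the stamp with the star base stands at the start. The four dishes stand in one row, 66 mm apart, on a low aluminium tray (4 mm thick with an 8 mm high rim), the row running away from the robot. Origin: centre of its underside; top 4 mm above it
- dish_oblong: fixed round white ceramic dish, 59 mm across, 4 mm thick, flat top, the one on which the stamp with the oblong base stands at the start. The four dishes stand in one row, 66 mm apart, on a low aluminium tray (4 mm thick with an 8 mm high rim), the row running away from the robot. Origin: centre of its underside; top 4 mm above it
- rack: fixed low wooden rack with four bays in one row, the row running away from the robot along the rack's own x axis (+x is the far end, turned at most 0.3 rad). Bay centres at x = -99, -33, +33, +99 mm, y = 0 in the rack's frame; each bay is 58 mm (x) by 60 mm (y) inside; bay floor 6 mm above the origin, dividers 12.5 mm and walls 14 mm high. The whole is 272 x 76 mm. Origin: centre of its underside, on the worktop
- marker: bystander: loose black-and-white felt marker, 135 mm long and 16 mm thick, lying on the worktop between tray and rack, its length (its own y axis) roughly along the line away from the robot. Origin: its middle, on the underside
There are look-alikes about, which are no part of the job. What is shaped like the stamp_oblong but purple or yellow is not meant.

How it is judged:
By the outcome, as a careful person would: the job done as asked, in the order asked, and still so for the second after the job is handed in, with the robot touching nothing.
It also fails if it takes over 90 s, if anything falls off the work surface, if the arm or the gripper's body presses on something with over 40 N, if the wrist force passes 120 N, or if a joint passes its speed limit or range.

## Working session

There is one attempt and no reset: what is moved stays moved. The work goes in short steps, Python scripts to look and compute and a tool call to move; the robot and the scene stay as the last step left them, time stands still between calls to the robot, and variables do not carry over. Pictures are saved under pics/ and viewed, at most 14 in all, crops included, and the job is handed in when it is done.

Besides the shell and the picture viewer there is one more tool, called after "Call:" as name(argument=value, ...), one argument or row to a line, values as JSON. move_arm: Moves the arm, as the interface text tells. Scaled input: -1 to 1 covers 25 mm each way for a shift and 30 degrees each way for a turn. Its arguments: {"type":"object","properties":{"targets":{"type":"array"},"claw":{"type":"number"},"newtons":{"type":"number"}},"required":["targets"]}

```bash
mkdir -p pics
python3 - <<'E'
from station import sensors,cams,manip
import cv2
for n in("top","side"):
    cv2.imwrite(f"pics/{n}0.png",cams.snapshot(n)[:,:,::-1])
    print(cams.camera_model(n))
s=sensors.sense();print(s['t'],s['tcp_pos'],s['tool_rot'],s['finger_gap'],manip.grasp_offset)
E
```

```text
{'fx': 414.9794951570217, 'fy': 414.9794951570217, 'cx': 320.8772320315564, 'cy': 200.2665441047774, 'distortion': array([-0.00804592,  0.        ,  0.        ,  0.        ,  0.        ]), 'extrinsics': array([[ 0.02049805, -0.9993695 ,  0.02899032, -0.0347866 ],
       [-0.99285498, -0.02375665, -0.11693852,  0.57274049],
       [ 0.1175535 , -0.02638617, -0.99271594,  0.85121364],
       [ 0.        ,  0.        ,  0.        ,  1.        ]])}
{'fx': 424.6562766824967, 'fy': 424.6562766824967, 'cx': 314.6512777573423, 'cy': 193.44894218024496, 'distortion': array([-0.0602798,  0.       ,  0.       ,  0.       ,  0.       ]), 'extrinsics': array([[ 0.997624  ,  0.06800229, -0.01104745, -0.58520356],
       [ 0.02290334, -0.47859662, -0.87773613, -0.00395999],
       [-0.06497533,  0.8753976 , -0.47901696,  1.02822664],
       [ 0.        ,  0.        ,  0.        ,  1.        ]])}
0.1 [0.15363182 0.60517523 0.23041854] [ 1.24106876e-01  9.92268374e-01 -9.34853201e-04 -2.89366732e-04] 1.0018881460912004 0.0187
```

View pics/top0.png

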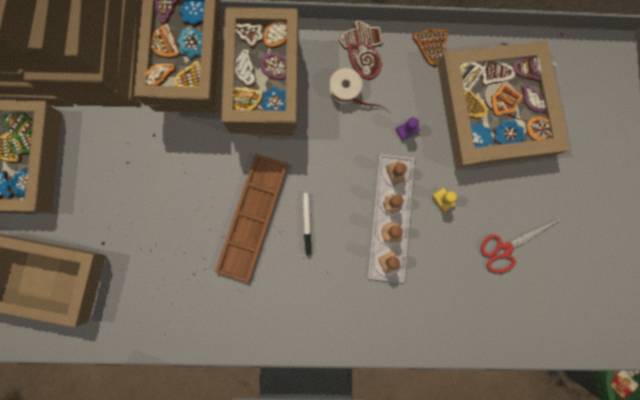

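View pics/side0.png

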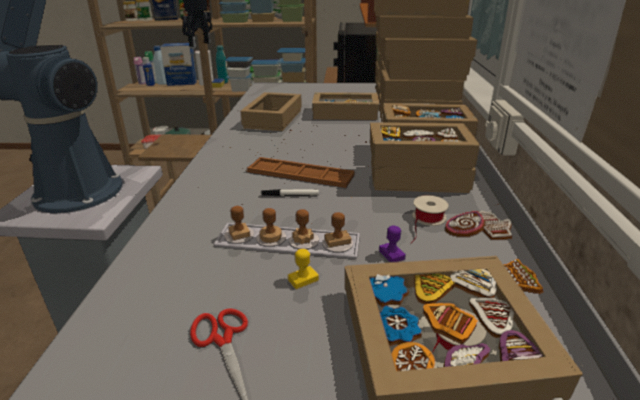

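The top view shows the four stamps at about (397,170), (394,202), (391,232) and (389,262), with far at the top of the image. The rack is centred near (252,218) and the marker near (307,223). The purple and yellow decoys are at (408,128) and (446,200). In the side view the knobs are at about (237,213), (269,214), (302,216) and (338,219).

```bash
cat > h.py <<'E'
from station import sensors,cams
import cv2,numpy as np
def K(n):
    m=cams.camera_model(n);return np.array([[m['fx'],0,m['cx']],[0,m['fy'],m['cy']],[0,0,1]]),m['distortion'],m['extrinsics']
def ray(n,uv):
    k,d,E=K(n);p=cv2.undistortPoints(np.array([[uv]],float),k,d)[0,0]
    R,t=E[:3,:3],E[:3,3];return -R.T@t,R.T@np.array([p[0],p[1],1])
def onz(n,uv,z):
    c,r=ray(n,uv);return c+r*(z-c[2])/r[2]
def two(a,b):
    (c,r),(e,s)=ray("top",a),ray("side",b)
    x=np.linalg.lstsq(np.c_[r,-s],e-c,rcond=None)[0];p,q=c+x[0]*r,e+x[1]*s
    return (p+q)/2,np.linalg.norm(p-q)
def blobs(img,lo,hi,roi,amin=20):
    x0,y0,x1,y1=roi;h=cv2.cvtColor(img[y0:y1,x0:x1],cv2.COLOR_RGB2HSV)
    m=cv2.inRange(h,lo,hi);m=cv2.morphologyEx(m,cv2.MORPH_OPEN,np.ones((2,2)))
    cs=[c+[x0,y0] for c in cv2.findContours(m,0,2)[0] if cv2.contourArea(c)>amin]
    return cs
E
python3 - <<'E'
from h import *
t=cv2.imread("pics/top0.png")[:,:,::-1].copy();s=cv2.imread("pics/side0.png")[:,:,::-1].copy()
for n,i,pts in(("t",t,[(399,170),(396,202),(393,232),(391,262),(397,178)]),("s",s,[(237,213),(269,214),(240,233)])):
    h=cv2.cvtColor(i,cv2.COLOR_RGB2HSV);print(n,[(p,h[p[1],p[0]].tolist()) for p in pts])
r=blobs(t,(0,70,40),(15,255,255),(205,145,295,290),300)
for c in r:
    b=cv2.minAreaRect(c);print("rack",b,np.round([onz("top",p,.013) for p in cv2.boxPoints(b)],4).tolist(),onz("top",b[0],.013).round(4))
a=cv2.resize(t[140:290,205:445],(800,500),interpolation=cv2.INTER_CUBIC);b=cv2.resize(s[150:260,200:380],None,fx=4,fy=4,interpolation=cv2.INTER_CUBIC)
cv2.imwrite("pics/c1.png",a[:,:,::-1]);cv2.imwrite("pics/c2.png",b[:,:,::-1])
E
```

```text
t [((399, 170), [12, 138, 133]), ((396, 202), [12, 138, 131]), ((393, 232), [12, 144, 133]), ((391, 262), [13, 140, 138]), ((397, 178), [15, 108, 102])]
s [((237, 213), [15, 189, 62]), ((269, 214), [13, 172, 89]), ((240, 233), [15, 134, 133])]
rack ((252.4000244140625, 218.80001831054688), (36.68241500854492, 126.49109649658203), 18.43494987487793) [[0.4148, 0.1994, 0.013], [0.6773, 0.1248, 0.013], [0.6533, 0.0475, 0.013], [0.3919, 0.1247, 0.013]] [0.532  0.1247 0.013 ]
```

View pics/c1.png

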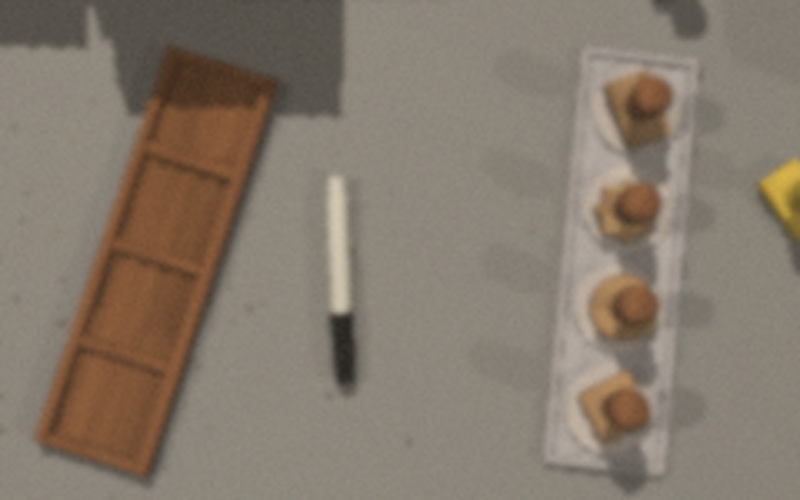

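View pics/c2.png

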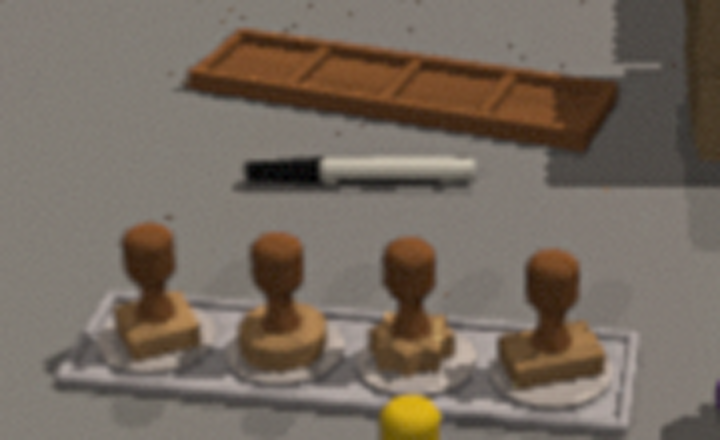

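The crops show the order from far to near: oblong, star, round, square. The knob tops in crop 1 are at (653,95), (640,203), (635,303) and (628,409). The rack's rim corners are at (170,45), (277,82), (148,476) and (38,437).

Run:
```python
from h import *
T=lambda u,v:(205+(u+.5)/3.3333-.5,140+(v+.5)/3.3333-.5);S=lambda u,v:(200+(u+.5)/4-.5,150+(v+.5)/4-.5)
for a,b in zip([(653,95),(640,203),(635,303),(628,409)],[(552,261),(409,248),(277,243),(149,238)]):
    print(onz("top",T(*a),.066).round(4),*two(T(*a),S(*b)))
c=np.array([onz("top",T(*a),.014) for a in[(170,45),(277,82),(148,476),(38,437)]]);print(c.round(4).tolist())
L=np.linalg.norm;print("edges",L(c[1]-c[0]),L(c[2]-c[1]),L(c[3]-c[2]),L(c[0]-c[3]))
m=c.mean(0);d=c[0]+c[1]-c[2]-c[3];d/=L(d)
print(m,d,[(m+k*d).round(4)[:2].tolist() for k in(-.099,-.033,.033,.099)])
```

```text
[ 0.6411 -0.1862  0.066 ] [ 0.64184305 -0.18569638  0.06774401] 0.0022281721895687267
[ 0.5728 -0.1779  0.066 ] [ 0.57387199 -0.177337    0.06778173] 0.0026878734167890064
[ 0.5107 -0.1748  0.066 ] [ 0.51115135 -0.1744408   0.06707807] 0.000930423595859121
[ 0.4461 -0.1705  0.066 ] [ 0.44718595 -0.17028491  0.06545939] 0.0021862235325837975
[[0.6768, 0.1232, 0.014], [0.6538, 0.0519, 0.014], [0.3964, 0.1263, 0.014], [0.4196, 0.1972, 0.014]]
edges 0.07490900834065209 0.2678700342666702 0.07452926598744422 0.26760402869575883
[0.53664518 0.12465969 0.014     ] [ 0.9608561  -0.27704792  0.        ] [[0.4415, 0.1521], [0.5049, 0.1338], [0.5684, 0.1155], [0.6318, 0.0972]]
```

Call:
move_arm(
  targets=[
    {"dx": 0.49,"dy": -0.79},
    {"dx": 0.49,"dy": -0.79},
    {"dx": 0.49,"dy": -0.79},
    {"dx": 0.49,"dy": -0.79},
    {"dx": 0.49,"dy": -0.79},
    {"dx": 0.49,"dy": -0.79},
    {"dx": 0.49,"dy": -0.79},
    {"dx": 0.49,"dy": -0.79},
    {"dx": 0.49,"dy": -0.79},
    {"dx": 0.49,"dy": -0.79},
  ],
  claw=60,
  newtons=40,
)

```text
schema error: expected keys dx, dy, dz, rx, ry, rz
```

Call:
move_arm(
  targets=[
    {"dx": 0.49,"dy": -0.79},
    {"dx": 0.49,"dy": -0.79},
    {"dx": 0.49,"dy": -0.79},
    {"dx": 0.49,"dy": -0.79},
    {"dx": 0.49,"dy": -0.79},
    {"dx": 0.49,"dy": -0.79},
    {"dx": 0.49,"dy": -0.79},
    {"dx": 0.49,"dy": -0.79},
    {"dx": 0.49,"dy": -0.79},
    {"dx": 0.49,"dy": -0.79},
  ],
)

```text
schema error: expected keys dx, dy, dz, rx, ry, rz
```

Call:
move_arm(
  targets=[
    {"dx": 0.49,"dy": -0.79},
    {"dx": 0.49,"dy": -0.79},
    {"dx": 0.49,"dy": -0.79},
    {"dx": 0.49,"dy": -0.79},
    {"dx": 0.49,"dy": -0.79},
    {"dx": 0.49,"dy": -0.79},
    {"dx": 0.49,"dy": -0.79},
    {"dx": 0.49,"dy": -0.79},
    {"dx": 0.49,"dy": -0.79},
    {"dx": 0.49,"dy": -0.79},
  ],
)

```text
schema error: expected keys dx, dy, dz, rx, ry, rz
```

Call:
move_arm(
  targets=[
    {"dx": 0.49,"dy": -0.79,"dz": -0.4},
    {"dx": 0.49,"dy": -0.79,"dz": -0.4},
    {"dx": 0.49,"dy": -0.79,"dz": -0.4},
    {"dx": 0.49,"dy": -0.79,"dz": -0.4},
    {"dx": 0.49,"dy": -0.79,"dz": -0.4},
    {"dx": 0.49,"dy": -0.79,"dz": -0.4},
    {"dx": 0.49,"dy": -0.79,"dz": -0.4},
    {"dx": 0.49,"dy": -0.79,"dz": -0.4},
    {"dx": 0.49,"dy": -0.79},
    {"dx": 0.49,"dy": -0.79},
  ],
)

```text
schema error: expected keys dx, dy, dz, rx, ry, rz
```

Call:
move_arm(
  targets=[
    {"dx": 0.49,"dy": -0.79,"dz": 0,"rx": 0,"ry": 0,"rz": 0},
    {"dx": 0.49,"dy": -0.79,"dz": 0,"rx": 0,"ry": 0,"rz": 0},
    {"dx": 0.49,"dy": -0.79,"dz": 0,"rx": 0,"ry": 0,"rz": 0},
    {"dx": 0.49,"dy": -0.79,"dz": 0,"rx": 0,"ry": 0,"rz": 0},
    {"dx": 0.49,"dy": -0.79,"dz": 0,"rx": 0,"ry": 0,"rz": 0},
    {"dx": 0.49,"dy": -0.79,"dz": 0,"rx": 0,"ry": 0,"rz": 0},
    {"dx": 0.49,"dy": -0.79,"dz": 0,"rx": 0,"ry": 0,"rz": 0},
    {"dx": 0.49,"dy": -0.79,"dz": 0,"rx": 0,"ry": 0,"rz": 0},
    {"dx": 0.49,"dy": -0.79,"dz": 0,"rx": 0,"ry": 0,"rz": 0},
    {"dx": 0.49,"dy": -0.79,"dz": 0,"rx": 0,"ry": 0,"rz": 0},
  ],
  claw=60,
  newtons=40,
)

```text
t: 1.35
tcp_pos: [0.2768, 0.4071, 0.2312]
tool_rot: [0.124, 0.992, -0.0, -0.0]
force: [-0.1, 0.3, -0.5]
finger_gap: 0.6
gripper_force: 0.0
```

Call:
move_arm(
  targets=[
    {"dx": 0.49,"dy": -0.79,"dz": 0,"rx": 0,"ry": 0,"rz": 0},
    {"dx": 0.49,"dy": -0.79,"dz": 0,"rx": 0,"ry": 0,"rz": 0},
    {"dx": 0.49,"dy": -0.79,"dz": 0,"rx": 0,"ry": 0,"rz": 0},
    {"dx": 0.49,"dy": -0.79,"dz": 0,"rx": 0,"ry": 0,"rz": 0},
    {"dx": 0.49,"dy": -0.79,"dz": 0,"rx": 0,"ry": 0,"rz": 0},
    {"dx": 0.49,"dy": -0.79,"dz": 0,"rx": 0,"ry": 0,"rz": 0},
    {"dx": 0.49,"dy": -0.79,"dz": 0,"rx": 0,"ry": 0,"rz": 0},
    {"dx": 0.49,"dy": -0.79,"dz": 0,"rx": 0,"ry": 0,"rz": 0},
    {"dx": 0.49,"dy": -0.79,"dz": 0,"rx": 0,"ry": 0,"rz": 0},
    {"dx": 0.49,"dy": -0.79,"dz": 0,"rx": 0,"ry": 0,"rz": 0},
  ],
)

```text
t: 2.6
tcp_pos: [0.399, 0.2097, 0.2313]
tool_rot: [0.124, 0.992, -0.0, -0.0]
force: [-0.4, 0.5, -0.1]
finger_gap: 0.604
gripper_force: 0.0
```

Call:
move_arm(
  targets=[
    {"dx": 0.49,"dy": -0.79,"dz": 0,"rx": 0,"ry": 0,"rz": 0},
    {"dx": 0.49,"dy": -0.79,"dz": 0,"rx": 0,"ry": 0,"rz": 0},
    {"dx": 0.49,"dy": -0.79,"dz": 0,"rx": 0,"ry": 0,"rz": 0},
    {"dx": 0.49,"dy": -0.79,"dz": 0,"rx": 0,"ry": 0,"rz": 0},
    {"dx": 0.49,"dy": -0.79,"dz": 0,"rx": 0,"ry": 0,"rz": 0},
    {"dx": 0.49,"dy": -0.79,"dz": 0,"rx": 0,"ry": 0,"rz": 0},
    {"dx": 0.49,"dy": -0.79,"dz": 0,"rx": 0,"ry": 0,"rz": 0},
    {"dx": 0.49,"dy": -0.79,"dz": 0,"rx": 0,"ry": 0,"rz": 0},
    {"dx": 0.49,"dy": -0.79,"dz": 0,"rx": 0,"ry": 0,"rz": 0},
    {"dx": 0.49,"dy": -0.79,"dz": 0,"rx": 0,"ry": 0,"rz": 0},
  ],
)

```text
t: 3.85
tcp_pos: [0.5218, 0.0121, 0.2313]
tool_rot: [0.124, 0.992, 0.0, -0.0]
force: [-0.2, -0.6, -0.1]
finger_gap: 0.602
gripper_force: 0.0
```

Call:
move_arm(
  targets=[
    {"dx": 0.49,"dy": -0.79,"dz": -0.5,"rx": 0,"ry": 0,"rz": 0},
    {"dx": 0.49,"dy": -0.79,"dz": -0.5,"rx": 0,"ry": 0,"rz": 0},
    {"dx": 0.49,"dy": -0.79,"dz": -0.5,"rx": 0,"ry": 0,"rz": 0},
    {"dx": 0.49,"dy": -0.79,"dz": -0.5,"rx": 0,"ry": 0,"rz": 0},
    {"dx": 0.49,"dy": -0.79,"dz": -0.5,"rx": 0,"ry": 0,"rz": 0},
    {"dx": 0.49,"dy": -0.79,"dz": -0.5,"rx": 0,"ry": 0,"rz": 0},
    {"dx": 0.49,"dy": -0.79,"dz": -0.5,"rx": 0,"ry": 0,"rz": 0},
    {"dx": 0.49,"dy": -0.79,"dz": -0.5,"rx": 0,"ry": 0,"rz": 0},
    {"dx": 0.49,"dy": -0.79,"dz": 0,"rx": 0,"ry": 0,"rz": 0},
    {"dx": 0.49,"dy": -0.79,"dz": 0,"rx": 0,"ry": 0,"rz": 0},
  ],
)

```text
t: 5.1
tcp_pos: [0.6445, -0.1855, 0.1305]
tool_rot: [0.124, 0.992, 0.0, -0.0]
force: [0.5, 0.1, 0.0]
finger_gap: 0.605
gripper_force: 0.0
```

Call:
move_arm(
  targets=[
    {"dx": -0.1,"dy": 0,"dz": -0.5,"rx": 0,"ry": 0,"rz": 0},
    {"dx": 0,"dy": 0,"dz": -0.5,"rx": 0,"ry": 0,"rz": 0},
    {"dx": 0,"dy": 0,"dz": -0.5,"rx": 0,"ry": 0,"rz": 0},
    {"dx": 0,"dy": 0,"dz": -0.5,"rx": 0,"ry": 0,"rz": 0},
    {"dx": 0,"dy": 0,"dz": -0.5,"rx": 0,"ry": 0,"rz": 0},
    {"dx": 0,"dy": 0,"dz": -0.5,"rx": 0,"ry": 0,"rz": 0},
    {"dx": 0,"dy": 0,"dz": -0.4,"rx": 0,"ry": 0,"rz": 0},
    {"dx": 0,"dy": 0,"dz": -0.34,"rx": 0,"ry": 0,"rz": 0},
    {"dx": 0,"dy": 0,"dz": 0,"rx": 0,"ry": 0,"rz": 0},
    {"dx": 0,"dy": 0,"dz": 0,"rx": 0,"ry": 0,"rz": 0},
  ],
)

```text
t: 6.35
tcp_pos: [0.6417, -0.1844, 0.0381]
tool_rot: [0.124, 0.992, -0.0, 0.0]
force: [0.5, -0.1, -0.5]
finger_gap: 0.599
gripper_force: 0.0
```

Run:
```python
from h import *
a=cams.snapshot("side")[110:270,180:420];b=cams.snapshot("top")[100:300,330:480]
a=cv2.resize(a,None,fx=3,fy=3);cv2.imwrite("pics/g1.png",a[:,:,::-1]);print(sensors.sense()['tcp_pos'])
```

```text
[ 0.64177302 -0.18446565  0.03839392]
```

View pics/g1.png

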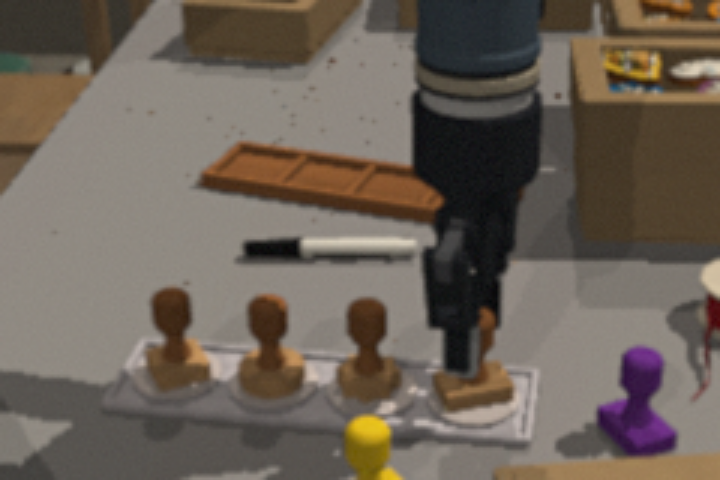

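The open fingers straddle the far stamp's knob: the near finger is at (460,345) and the knob behind it at (483,320). That offset fits the 14° finger yaw, so I'm closing.

Call:
move_arm(
  targets=[
    {"dx": 0,"dy": 0,"dz": 0,"rx": 0,"ry": 0,"rz": 0},
    {"dx": 0,"dy": 0,"dz": 0,"rx": 0,"ry": 0,"rz": 0},
    {"dx": 0,"dy": 0,"dz": 0,"rx": 0,"ry": 0,"rz": 0},
    {"dx": 0,"dy": 0,"dz": 0,"rx": 0,"ry": 0,"rz": 0},
    {"dx": 0,"dy": 0,"dz": 0,"rx": 0,"ry": 0,"rz": 0},
    {"dx": 0,"dy": 0,"dz": 0.1,"rx": 0,"ry": 0,"rz": 0},
    {"dx": 0,"dy": 0,"dz": 0.3,"rx": 0,"ry": 0,"rz": 0},
    {"dx": 0,"dy": 0,"dz": 0.6,"rx": 0,"ry": 0,"rz": 0},
    {"dx": 0,"dy": 0,"dz": 1,"rx": 0,"ry": 0,"rz": 0},
    {"dx": 0,"dy": 0,"dz": 1,"rx": 0,"ry": 0,"rz": 0},
  ],
  claw=0,
)

```text
t: 7.7
tcp_pos: [0.6415, -0.1843, 0.1144]
tool_rot: [0.124, 0.992, -0.0, 0.0]
force: [-0.3, -0.0, -0.3]
finger_gap: 0.286
gripper_force: 39.3
```

Call:
move_arm(
  targets=[
    {"dx": -0.47,"dy": 0.79,"dz": 0,"rx": 0,"ry": 0,"rz": 0},
    {"dx": -0.47,"dy": 0.79,"dz": 0,"rx": 0,"ry": 0,"rz": 0},
    {"dx": -0.47,"dy": 0.79,"dz": 0,"rx": 0,"ry": 0,"rz": 0},
    {"dx": -0.47,"dy": 0.79,"dz": 0,"rx": 0,"ry": 0,"rz": 0},
    {"dx": -0.47,"dy": 0.79,"dz": 0,"rx": 0,"ry": 0,"rz": 0},
    {"dx": -0.47,"dy": 0.79,"dz": 0,"rx": 0,"ry": 0,"rz": 0},
    {"dx": -0.47,"dy": 0.79,"dz": 0,"rx": 0,"ry": 0,"rz": 0},
    {"dx": -0.47,"dy": 0.79,"dz": 0,"rx": 0,"ry": 0,"rz": 0},
    {"dx": -0.47,"dy": 0.79,"dz": 0,"rx": 0,"ry": 0,"rz": 0},
    {"dx": -0.47,"dy": 0.79,"dz": 0,"rx": 0,"ry": 0,"rz": 0},
  ],
)

```text
t: 8.95
tcp_pos: [0.5231, 0.0146, 0.1129]
tool_rot: [0.124, 0.992, 0.0, 0.0]
force: [0.2, -0.3, -1.1]
finger_gap: 0.285
gripper_force: 39.3
```

Call:
move_arm(
  targets=[
    {"dx": -0.47,"dy": 0.79,"dz": 0,"rx": 0,"ry": 0,"rz": 0},
    {"dx": -0.47,"dy": 0.79,"dz": 0,"rx": 0,"ry": 0,"rz": 0},
    {"dx": -0.47,"dy": 0.79,"dz": 0,"rx": 0,"ry": 0,"rz": 0},
    {"dx": -0.47,"dy": 0.79,"dz": 0,"rx": 0,"ry": 0,"rz": 0},
    {"dx": -0.47,"dy": 0.79,"dz": 0,"rx": 0,"ry": 0,"rz": 0},
    {"dx": -0.47,"dy": 0.79,"dz": 0,"rx": 0,"ry": 0,"rz": 0},
    {"dx": -0.47,"dy": 0.79,"dz": 0,"rx": 0,"ry": 0,"rz": 0},
    {"dx": 0,"dy": 0,"dz": -0.6,"rx": 0,"ry": 0,"rz": 0},
    {"dx": 0,"dy": 0,"dz": -0.6,"rx": 0,"ry": 0,"rz": 0},
    {"dx": 0,"dy": 0,"dz": 0,"rx": 0,"ry": 0,"rz": 0},
  ],
)

```text
t: 10.2
tcp_pos: [0.4405, 0.152, 0.0822]
tool_rot: [0.124, 0.992, -0.0, -0.001]
force: [-1.3, -0.4, -1.2]
finger_gap: 0.287
gripper_force: 39.4
```

Run:
```python
from h import *
a=cams.snapshot("side")[110:270,180:420];b=cams.snapshot("top")[160:300,200:400]
a=cv2.resize(a,(800,533));cv2.imwrite("pics/g2.png",a[:,:,::-1])
s=sensors.sense();print(s['tcp_pos'],s['finger_gap'])
```

```text
[0.44151194 0.15181309 0.08298343] 0.28671665090021203
```

View pics/g2.png

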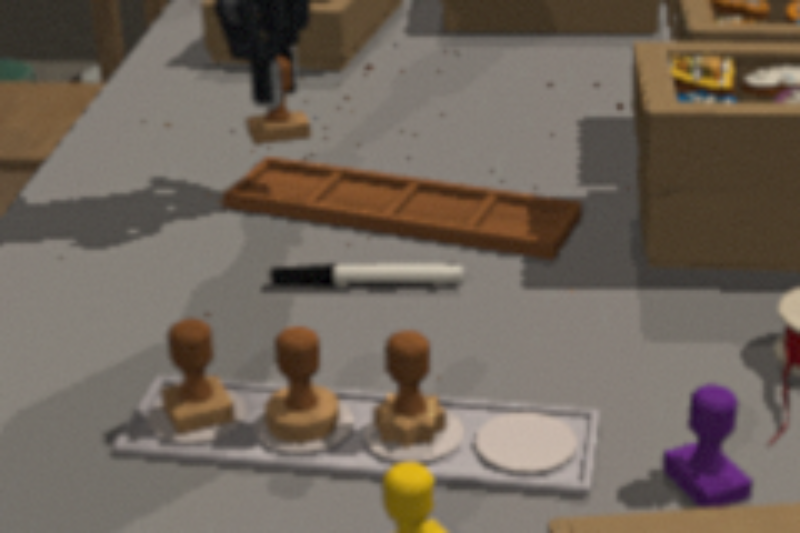

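The oblong stamp hangs upright above the nearest bay, with its base at (278,127). The other three stamps and the marker have not moved. I'm lowering it.

Call:
move_arm(
  targets=[
    {"dx": 0,"dy": 0,"dz": -0.4,"rx": 0,"ry": 0,"rz": 0},
    {"dx": 0,"dy": 0,"dz": -0.4,"rx": 0,"ry": 0,"rz": 0},
    {"dx": 0,"dy": 0,"dz": -0.3,"rx": 0,"ry": 0,"rz": 0},
    {"dx": 0,"dy": 0,"dz": -0.2,"rx": 0,"ry": 0,"rz": 0},
    {"dx": 0,"dy": 0,"dz": -0.2,"rx": 0,"ry": 0,"rz": 0},
    {"dx": 0,"dy": 0,"dz": -0.15,"rx": 0,"ry": 0,"rz": 0},
    {"dx": 0,"dy": 0,"dz": -0.1,"rx": 0,"ry": 0,"rz": 0},
    {"dx": 0,"dy": 0,"dz": -0.08,"rx": 0,"ry": 0,"rz": 0},
    {"dx": 0,"dy": 0,"dz": 0,"rx": 0,"ry": 0,"rz": 0},
    {"dx": 0,"dy": 0,"dz": 0,"rx": 0,"ry": 0,"rz": 0},
  ],
)

```text
t: 11.55
tcp_pos: [0.4417, 0.1515, 0.0371]
tool_rot: [0.124, 0.992, 0.0, 0.0]
force: [0.1, 1.1, -2.0]
finger_gap: 0.284
gripper_force: 39.2
```

Call:
move_arm(
  targets=[
    {"dx": 0,"dy": 0,"dz": -0.03,"rx": 0,"ry": 0,"rz": 0},
    {"dx": 0,"dy": 0,"dz": 0,"rx": 0,"ry": 0,"rz": 0},
    {"dx": 0,"dy": 0,"dz": 0,"rx": 0,"ry": 0,"rz": 0},
    {"dx": 0,"dy": 0,"dz": 0,"rx": 0,"ry": 0,"rz": 0},
    {"dx": 0,"dy": 0,"dz": 0.2,"rx": 0,"ry": 0,"rz": 0},
    {"dx": 0,"dy": 0,"dz": 0.5,"rx": 0,"ry": 0,"rz": 0},
    {"dx": 0,"dy": 0,"dz": 0.8,"rx": 0,"ry": 0,"rz": 0},
    {"dx": 0,"dy": 0,"dz": 0.8,"rx": 0,"ry": 0,"rz": 0},
    {"dx": 0,"dy": 0,"dz": 0.8,"rx": 0,"ry": 0,"rz": 0},
    {"dx": 0,"dy": 0,"dz": 0,"rx": 0,"ry": 0,"rz": 0},
  ],
  claw=60,
)

```text
t: 12.8
tcp_pos: [0.4428, 0.1517, 0.1157]
tool_rot: [0.124, 0.992, 0.0, 0.002]
force: [0.3, 0.2, -0.7]
finger_gap: 0.595
gripper_force: 0.0
```

Call:
move_arm(
  targets=[
    {"dx": 0.37,"dy": -0.94,"dz": 0,"rx": 0,"ry": 0,"rz": 0},
    {"dx": 0.37,"dy": -0.94,"dz": 0,"rx": 0,"ry": 0,"rz": 0},
    {"dx": 0.37,"dy": -0.94,"dz": 0,"rx": 0,"ry": 0,"rz": 0},
    {"dx": 0.37,"dy": -0.94,"dz": 0,"rx": 0,"ry": 0,"rz": 0},
    {"dx": 0.37,"dy": -0.94,"dz": 0,"rx": 0,"ry": 0,"rz": 0},
    {"dx": 0.37,"dy": -0.94,"dz": 0,"rx": 0,"ry": 0,"rz": 0},
    {"dx": 0.37,"dy": -0.94,"dz": 0,"rx": 0,"ry": 0,"rz": 0},
    {"dx": 0.37,"dy": -0.94,"dz": 0,"rx": 0,"ry": 0,"rz": 0},
    {"dx": 0.37,"dy": -0.94,"dz": 0,"rx": 0,"ry": 0,"rz": 0},
    {"dx": 0.37,"dy": -0.94,"dz": 0,"rx": 0,"ry": 0,"rz": 0},
  ],
)

```text
t: 14.05
tcp_pos: [0.5339, -0.0843, 0.1132]
tool_rot: [0.124, 0.992, 0.0, -0.001]
force: [-0.1, 0.2, -0.2]
finger_gap: 0.599
gripper_force: 0.0
```

Call:
move_arm(
  targets=[
    {"dx": 0.37,"dy": -0.94,"dz": 0,"rx": 0,"ry": 0,"rz": 0},
    {"dx": 0.37,"dy": -0.94,"dz": 0,"rx": 0,"ry": 0,"rz": 0},
    {"dx": 0.37,"dy": -0.94,"dz": 0,"rx": 0,"ry": 0,"rz": 0},
    {"dx": 0.37,"dy": -0.94,"dz": 0,"rx": 0,"ry": 0,"rz": 0},
    {"dx": 0,"dy": 0,"dz": -0.2,"rx": 0,"ry": 0,"rz": 0},
    {"dx": 0,"dy": 0,"dz": -0.4,"rx": 0,"ry": 0,"rz": 0},
    {"dx": 0,"dy": 0,"dz": -0.4,"rx": 0,"ry": 0,"rz": 0},
    {"dx": 0,"dy": 0,"dz": 0,"rx": 0,"ry": 0,"rz": 0},
    {"dx": 0,"dy": 0,"dz": 0,"rx": 0,"ry": 0,"rz": 0},
    {"dx": 0,"dy": 0,"dz": 0,"rx": 0,"ry": 0,"rz": 0},
  ],
)

```text
t: 15.3
tcp_pos: [0.5714, -0.1774, 0.0892]
tool_rot: [0.124, 0.992, -0.0, 0.0]
force: [0.8, -0.1, -0.3]
finger_gap: 0.599
gripper_force: 0.0
```

Run:
```python
from h import *
a=cams.snapshot("side")[110:270,180:420];b=cams.snapshot("top")
a=cv2.resize(a,(800,533));cv2.imwrite("pics/g3.png",a[:,:,::-1])
s=sensors.sense();print(s['tcp_pos'],s['finger_gap'])
```

```text
[ 0.57136982 -0.17750767  0.08920413] 0.5998213979154492
```

View pics/g3.png

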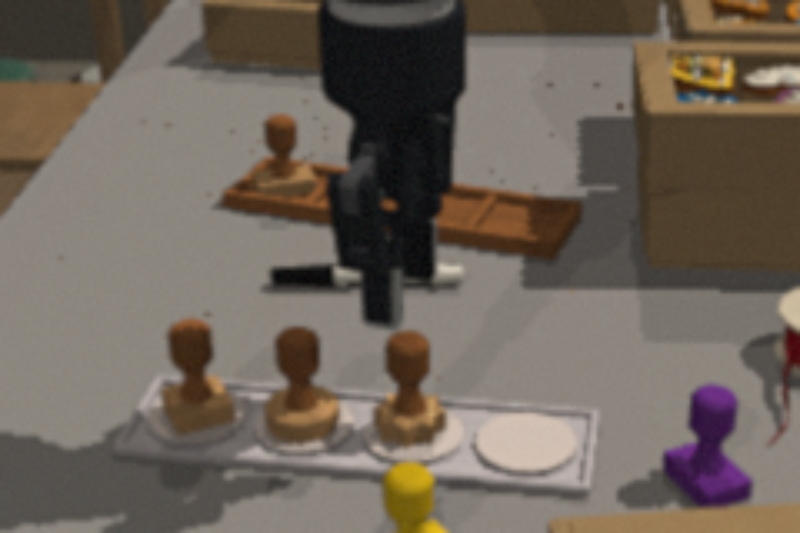

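The oblong stamp stands upright in the nearest bay at (283,160). The gripper is above the star stamp at (408,360). The next move is +2 mm in x, then down 51 mm.

Call:
move_arm(
  targets=[
    {"dx": 0.08,"dy": 0,"dz": -0.4,"rx": 0,"ry": 0,"rz": 0},
    {"dx": 0,"dy": 0,"dz": -0.4,"rx": 0,"ry": 0,"rz": 0},
    {"dx": 0,"dy": 0,"dz": -0.4,"rx": 0,"ry": 0,"rz": 0},
    {"dx": 0,"dy": 0,"dz": -0.4,"rx": 0,"ry": 0,"rz": 0},
    {"dx": 0,"dy": 0,"dz": -0.3,"rx": 0,"ry": 0,"rz": 0},
    {"dx": 0,"dy": 0,"dz": -0.14,"rx": 0,"ry": 0,"rz": 0},
    {"dx": 0,"dy": 0,"dz": 0,"rx": 0,"ry": 0,"rz": 0},
    {"dx": 0,"dy": 0,"dz": 0,"rx": 0,"ry": 0,"rz": 0},
    {"dx": 0,"dy": 0,"dz": 0,"rx": 0,"ry": 0,"rz": 0},
    {"dx": 0,"dy": 0,"dz": 0,"rx": 0,"ry": 0,"rz": 0},
  ],
)

```text
t: 16.65
tcp_pos: [0.5733, -0.1776, 0.0381]
tool_rot: [0.124, 0.992, -0.0, 0.0]
force: [-0.7, -0.7, 0.8]
finger_gap: 0.605
gripper_force: 0.0
```

Call:
move_arm(
  targets=[
    {"dx": 0,"dy": 0,"dz": 0,"rx": 0,"ry": 0,"rz": 0},
    {"dx": 0,"dy": 0,"dz": 0,"rx": 0,"ry": 0,"rz": 0},
    {"dx": 0,"dy": 0,"dz": 0,"rx": 0,"ry": 0,"rz": 0},
    {"dx": 0,"dy": 0,"dz": 0,"rx": 0,"ry": 0,"rz": 0},
    {"dx": 0,"dy": 0,"dz": 0,"rx": 0,"ry": 0,"rz": 0},
    {"dx": 0,"dy": 0,"dz": 0.1,"rx": 0,"ry": 0,"rz": 0},
    {"dx": 0,"dy": 0,"dz": 0.3,"rx": 0,"ry": 0,"rz": 0},
    {"dx": 0,"dy": 0,"dz": 0.6,"rx": 0,"ry": 0,"rz": 0},
    {"dx": 0,"dy": 0,"dz": 1,"rx": 0,"ry": 0,"rz": 0},
    {"dx": 0,"dy": 0,"dz": 1,"rx": 0,"ry": 0,"rz": 0},
  ],
  claw=0,
)

```text
t: 17.9
tcp_pos: [0.5732, -0.1775, 0.1144]
tool_rot: [0.124, 0.992, -0.0, 0.0]
force: [0.2, 1.0, -1.8]
finger_gap: 0.286
gripper_force: 39.3
```

Call:
move_arm(
  targets=[
    {"dx": -0.195,"dy": 0.89,"dz": 0,"rx": 0,"ry": 0,"rz": 0},
    {"dx": -0.195,"dy": 0.89,"dz": 0,"rx": 0,"ry": 0,"rz": 0},
    {"dx": -0.195,"dy": 0.89,"dz": 0,"rx": 0,"ry": 0,"rz": 0},
    {"dx": -0.195,"dy": 0.89,"dz": 0,"rx": 0,"ry": 0,"rz": 0},
    {"dx": -0.195,"dy": 0.89,"dz": 0,"rx": 0,"ry": 0,"rz": 0},
    {"dx": -0.195,"dy": 0.89,"dz": 0,"rx": 0,"ry": 0,"rz": 0},
    {"dx": -0.195,"dy": 0.89,"dz": 0,"rx": 0,"ry": 0,"rz": 0},
    {"dx": -0.195,"dy": 0.89,"dz": 0,"rx": 0,"ry": 0,"rz": 0},
    {"dx": -0.195,"dy": 0.89,"dz": 0,"rx": 0,"ry": 0,"rz": 0},
    {"dx": -0.195,"dy": 0.89,"dz": 0,"rx": 0,"ry": 0,"rz": 0},
  ],
)

```text
t: 19.15
tcp_pos: [0.524, 0.0464, 0.1128]
tool_rot: [0.124, 0.992, 0.0, 0.0]
force: [-0.1, 0.7, -0.7]
finger_gap: 0.285
gripper_force: 39.3
```

Call:
move_arm(
  targets=[
    {"dx": -0.195,"dy": 0.89,"dz": 0,"rx": 0,"ry": 0,"rz": 0},
    {"dx": -0.195,"dy": 0.89,"dz": 0,"rx": 0,"ry": 0,"rz": 0},
    {"dx": -0.195,"dy": 0.89,"dz": 0,"rx": 0,"ry": 0,"rz": 0},
    {"dx": -0.195,"dy": 0.89,"dz": 0,"rx": 0,"ry": 0,"rz": 0},
    {"dx": 0,"dy": 0,"dz": -0.2,"rx": 0,"ry": 0,"rz": 0},
    {"dx": 0,"dy": 0,"dz": -0.5,"rx": 0,"ry": 0,"rz": 0},
    {"dx": 0,"dy": 0,"dz": -0.5,"rx": 0,"ry": 0,"rz": 0},
    {"dx": 0,"dy": 0,"dz": 0,"rx": 0,"ry": 0,"rz": 0},
    {"dx": 0,"dy": 0,"dz": 0,"rx": 0,"ry": 0,"rz": 0},
    {"dx": 0,"dy": 0,"dz": 0,"rx": 0,"ry": 0,"rz": 0},
  ],
)

```text
t: 20.4
tcp_pos: [0.5052, 0.1338, 0.083]
tool_rot: [0.124, 0.992, 0.0, 0.0]
force: [0.7, 0.1, -1.7]
finger_gap: 0.288
gripper_force: 39.4
```

Call:
move_arm(
  targets=[
    {"dx": 0,"dy": 0,"dz": -0.4,"rx": 0,"ry": 0,"rz": 0},
    {"dx": 0,"dy": 0,"dz": -0.4,"rx": 0,"ry": 0,"rz": 0},
    {"dx": 0,"dy": 0,"dz": -0.3,"rx": 0,"ry": 0,"rz": 0},
    {"dx": 0,"dy": 0,"dz": -0.2,"rx": 0,"ry": 0,"rz": 0},
    {"dx": 0,"dy": 0,"dz": -0.2,"rx": 0,"ry": 0,"rz": 0},
    {"dx": 0,"dy": 0,"dz": -0.15,"rx": 0,"ry": 0,"rz": 0},
    {"dx": 0,"dy": 0,"dz": -0.1,"rx": 0,"ry": 0,"rz": 0},
    {"dx": 0,"dy": 0,"dz": -0.1,"rx": 0,"ry": 0,"rz": 0},
    {"dx": 0,"dy": 0,"dz": 0,"rx": 0,"ry": 0,"rz": 0},
    {"dx": 0,"dy": 0,"dz": 0,"rx": 0,"ry": 0,"rz": 0},
  ],
)

```text
t: 21.65
tcp_pos: [0.5049, 0.134, 0.0367]
tool_rot: [0.124, 0.992, 0.0, 0.0]
force: [-0.4, -0.7, -0.5]
finger_gap: 0.286
gripper_force: 39.4
```

Call:
move_arm(
  targets=[
    {"dx": 0,"dy": 0,"dz": -0.01,"rx": 0,"ry": 0,"rz": 0},
    {"dx": 0,"dy": 0,"dz": 0,"rx": 0,"ry": 0,"rz": 0},
    {"dx": 0,"dy": 0,"dz": 0,"rx": 0,"ry": 0,"rz": 0},
    {"dx": 0,"dy": 0,"dz": 0,"rx": 0,"ry": 0,"rz": 0},
    {"dx": 0,"dy": 0,"dz": 0.2,"rx": 0,"ry": 0,"rz": 0},
    {"dx": 0,"dy": 0,"dz": 0.5,"rx": 0,"ry": 0,"rz": 0},
    {"dx": 0,"dy": 0,"dz": 0.8,"rx": 0,"ry": 0,"rz": 0},
    {"dx": 0,"dy": 0,"dz": 0.8,"rx": 0,"ry": 0,"rz": 0},
    {"dx": 0,"dy": 0,"dz": 0.8,"rx": 0,"ry": 0,"rz": 0},
    {"dx": 0,"dy": 0,"dz": 0,"rx": 0,"ry": 0,"rz": 0},
  ],
  claw=60,
)

```text
t: 22.9
tcp_pos: [0.5062, 0.1341, 0.1159]
tool_rot: [0.124, 0.992, 0.0, 0.002]
force: [0.1, 0.1, 0.0]
finger_gap: 0.603
gripper_force: 0.0
```

Call:
move_arm(
  targets=[
    {"dx": 0.02,"dy": -0.95,"dz": 0,"rx": 0,"ry": 0,"rz": 0},
    {"dx": 0.02,"dy": -0.95,"dz": 0,"rx": 0,"ry": 0,"rz": 0},
    {"dx": 0.02,"dy": -0.95,"dz": 0,"rx": 0,"ry": 0,"rz": 0},
    {"dx": 0.02,"dy": -0.95,"dz": 0,"rx": 0,"ry": 0,"rz": 0},
    {"dx": 0.02,"dy": -0.95,"dz": 0,"rx": 0,"ry": 0,"rz": 0},
    {"dx": 0.02,"dy": -0.95,"dz": 0,"rx": 0,"ry": 0,"rz": 0},
    {"dx": 0.02,"dy": -0.95,"dz": 0,"rx": 0,"ry": 0,"rz": 0},
    {"dx": 0.02,"dy": -0.95,"dz": 0,"rx": 0,"ry": 0,"rz": 0},
    {"dx": 0.02,"dy": -0.95,"dz": 0,"rx": 0,"ry": 0,"rz": 0},
    {"dx": 0.02,"dy": -0.95,"dz": 0,"rx": 0,"ry": 0,"rz": 0},
  ],
)

```text
t: 24.15
tcp_pos: [0.5093, -0.1041, 0.1132]
tool_rot: [0.124, 0.992, 0.0, -0.001]
force: [0.3, 0.8, 0.1]
finger_gap: 0.6
gripper_force: 0.0
```

Call:
move_arm(
  targets=[
    {"dx": 0.02,"dy": -0.95,"dz": 0,"rx": 0,"ry": 0,"rz": 0},
    {"dx": 0.02,"dy": -0.95,"dz": 0,"rx": 0,"ry": 0,"rz": 0},
    {"dx": 0.02,"dy": -0.95,"dz": 0,"rx": 0,"ry": 0,"rz": 0},
    {"dx": 0,"dy": 0,"dz": -0.2,"rx": 0,"ry": 0,"rz": 0},
    {"dx": 0,"dy": 0,"dz": -0.4,"rx": 0,"ry": 0,"rz": 0},
    {"dx": 0,"dy": 0,"dz": -0.4,"rx": 0,"ry": 0,"rz": 0},
    {"dx": 0,"dy": 0,"dz": 0,"rx": 0,"ry": 0,"rz": 0},
    {"dx": 0,"dy": 0,"dz": 0,"rx": 0,"ry": 0,"rz": 0},
    {"dx": 0,"dy": 0,"dz": 0,"rx": 0,"ry": 0,"rz": 0},
    {"dx": 0,"dy": 0,"dz": 0,"rx": 0,"ry": 0,"rz": 0},
  ],
)

```text
t: 25.4
tcp_pos: [0.5116, -0.1748, 0.0891]
tool_rot: [0.124, 0.992, -0.0, 0.0]
force: [0.2, 0.3, 0.4]
finger_gap: 0.606
gripper_force: 0.0
```

Run:
```python
from h import *
a=cams.snapshot("side")[110:270,180:420]
a=cv2.resize(a,(800,533));cv2.imwrite("pics/g4.png",a[:,:,::-1])
s=sensors.sense();print(s['tcp_pos'],s['finger_gap'])
```

```text
[ 0.5115035  -0.17483771  0.08910219] 0.5999666098188089
```

View pics/g4.png

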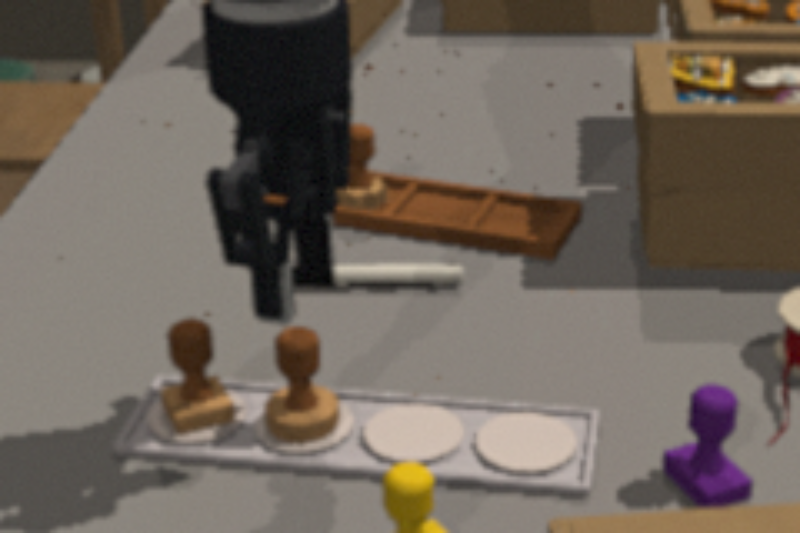

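The star stamp stands in bay 2 at (360,175). The round stamp at (298,355) and the square stamp at (190,350) are still on their dishes, and the gripper is above the round one.

Call:
move_arm(
  targets=[
    {"dx": 0,"dy": 0,"dz": -0.4,"rx": 0,"ry": 0,"rz": 0},
    {"dx": 0,"dy": 0,"dz": -0.4,"rx": 0,"ry": 0,"rz": 0},
    {"dx": 0,"dy": 0,"dz": -0.4,"rx": 0,"ry": 0,"rz": 0},
    {"dx": 0,"dy": 0,"dz": -0.4,"rx": 0,"ry": 0,"rz": 0},
    {"dx": 0,"dy": 0,"dz": -0.3,"rx": 0,"ry": 0,"rz": 0},
    {"dx": 0,"dy": 0,"dz": -0.14,"rx": 0,"ry": 0,"rz": 0},
    {"dx": 0,"dy": 0,"dz": 0,"rx": 0,"ry": 0,"rz": 0},
    {"dx": 0,"dy": 0,"dz": 0,"rx": 0,"ry": 0,"rz": 0},
    {"dx": 0,"dy": 0,"dz": 0,"rx": 0,"ry": 0,"rz": 0},
    {"dx": 0,"dy": 0,"dz": 0,"rx": 0,"ry": 0,"rz": 0},
  ],
)

```text
t: 26.7
tcp_pos: [0.5115, -0.1748, 0.0381]
tool_rot: [0.124, 0.992, -0.0, 0.0]
force: [0.2, -0.8, 0.0]
finger_gap: 0.603
gripper_force: 0.0
```

Call:
move_arm(
  targets=[
    {"dx": 0,"dy": 0,"dz": 0,"rx": 0,"ry": 0,"rz": 0},
    {"dx": 0,"dy": 0,"dz": 0,"rx": 0,"ry": 0,"rz": 0},
    {"dx": 0,"dy": 0,"dz": 0,"rx": 0,"ry": 0,"rz": 0},
    {"dx": 0,"dy": 0,"dz": 0,"rx": 0,"ry": 0,"rz": 0},
    {"dx": 0,"dy": 0,"dz": 0,"rx": 0,"ry": 0,"rz": 0},
    {"dx": 0,"dy": 0,"dz": 0.1,"rx": 0,"ry": 0,"rz": 0},
    {"dx": 0,"dy": 0,"dz": 0.3,"rx": 0,"ry": 0,"rz": 0},
    {"dx": 0,"dy": 0,"dz": 0.6,"rx": 0,"ry": 0,"rz": 0},
    {"dx": 0,"dy": 0,"dz": 1,"rx": 0,"ry": 0,"rz": 0},
    {"dx": 0,"dy": 0,"dz": 1,"rx": 0,"ry": 0,"rz": 0},
  ],
  claw=0,
)

```text
t: 27.95
tcp_pos: [0.5114, -0.1747, 0.1144]
tool_rot: [0.124, 0.992, -0.0, 0.0]
force: [-0.9, -0.3, -1.1]
finger_gap: 0.29
gripper_force: 39.3
```

Call:
move_arm(
  targets=[
    {"dx": 0.175,"dy": 0.893,"dz": 0,"rx": 0,"ry": 0,"rz": 0},
    {"dx": 0.175,"dy": 0.893,"dz": 0,"rx": 0,"ry": 0,"rz": 0},
    {"dx": 0.175,"dy": 0.893,"dz": 0,"rx": 0,"ry": 0,"rz": 0},
    {"dx": 0.175,"dy": 0.893,"dz": 0,"rx": 0,"ry": 0,"rz": 0},
    {"dx": 0.175,"dy": 0.893,"dz": 0,"rx": 0,"ry": 0,"rz": 0},
    {"dx": 0.175,"dy": 0.893,"dz": 0,"rx": 0,"ry": 0,"rz": 0},
    {"dx": 0.175,"dy": 0.893,"dz": 0,"rx": 0,"ry": 0,"rz": 0},
    {"dx": 0.175,"dy": 0.893,"dz": 0,"rx": 0,"ry": 0,"rz": 0},
    {"dx": 0.175,"dy": 0.893,"dz": 0,"rx": 0,"ry": 0,"rz": 0},
    {"dx": 0.175,"dy": 0.893,"dz": 0,"rx": 0,"ry": 0,"rz": 0},
  ],
)

```text
t: 29.2
tcp_pos: [0.5553, 0.0493, 0.1139]
tool_rot: [0.124, 0.992, 0.0, 0.0]
force: [-0.2, 0.2, -0.4]
finger_gap: 0.287
gripper_force: 39.3
```

Call:
move_arm(
  targets=[
    {"dx": 0.175,"dy": 0.893,"dz": 0,"rx": 0,"ry": 0,"rz": 0},
    {"dx": 0.175,"dy": 0.893,"dz": 0,"rx": 0,"ry": 0,"rz": 0},
    {"dx": 0.175,"dy": 0.893,"dz": 0,"rx": 0,"ry": 0,"rz": 0},
    {"dx": 0,"dy": 0,"dz": 0,"rx": 0,"ry": 0,"rz": 0},
    {"dx": 0,"dy": 0,"dz": -0.2,"rx": 0,"ry": 0,"rz": 0},
    {"dx": 0,"dy": 0,"dz": -0.5,"rx": 0,"ry": 0,"rz": 0},
    {"dx": 0,"dy": 0,"dz": -0.5,"rx": 0,"ry": 0,"rz": 0},
    {"dx": 0,"dy": 0,"dz": 0,"rx": 0,"ry": 0,"rz": 0},
    {"dx": 0,"dy": 0,"dz": 0,"rx": 0,"ry": 0,"rz": 0},
    {"dx": 0,"dy": 0,"dz": 0,"rx": 0,"ry": 0,"rz": 0},
  ],
)

```text
t: 30.45
tcp_pos: [0.5686, 0.1154, 0.0831]
tool_rot: [0.124, 0.992, 0.0, 0.0]
force: [0.2, 0.6, -1.4]
finger_gap: 0.289
gripper_force: 39.4
```

Call:
move_arm(
  targets=[
    {"dx": 0,"dy": 0,"dz": -0.4,"rx": 0,"ry": 0,"rz": 0},
    {"dx": 0,"dy": 0,"dz": -0.4,"rx": 0,"ry": 0,"rz": 0},
    {"dx": 0,"dy": 0,"dz": -0.3,"rx": 0,"ry": 0,"rz": 0},
    {"dx": 0,"dy": 0,"dz": -0.2,"rx": 0,"ry": 0,"rz": 0},
    {"dx": 0,"dy": 0,"dz": -0.2,"rx": 0,"ry": 0,"rz": 0},
    {"dx": 0,"dy": 0,"dz": -0.15,"rx": 0,"ry": 0,"rz": 0},
    {"dx": 0,"dy": 0,"dz": -0.1,"rx": 0,"ry": 0,"rz": 0},
    {"dx": 0,"dy": 0,"dz": -0.1,"rx": 0,"ry": 0,"rz": 0},
    {"dx": 0,"dy": 0,"dz": 0,"rx": 0,"ry": 0,"rz": 0},
    {"dx": 0,"dy": 0,"dz": 0,"rx": 0,"ry": 0,"rz": 0},
  ],
)

```text
t: 31.7
tcp_pos: [0.5683, 0.1155, 0.0367]
tool_rot: [0.124, 0.992, 0.0, 0.0]
force: [0.3, -0.4, -0.8]
finger_gap: 0.287
gripper_force: 39.4
```

Call:
move_arm(
  targets=[
    {"dx": 0,"dy": 0,"dz": -0.01,"rx": 0,"ry": 0,"rz": 0},
    {"dx": 0,"dy": 0,"dz": 0,"rx": 0,"ry": 0,"rz": 0},
    {"dx": 0,"dy": 0,"dz": 0,"rx": 0,"ry": 0,"rz": 0},
    {"dx": 0,"dy": 0,"dz": 0,"rx": 0,"ry": 0,"rz": 0},
    {"dx": 0,"dy": 0,"dz": 0.2,"rx": 0,"ry": 0,"rz": 0},
    {"dx": 0,"dy": 0,"dz": 0.5,"rx": 0,"ry": 0,"rz": 0},
    {"dx": 0,"dy": 0,"dz": 0.8,"rx": 0,"ry": 0,"rz": 0},
    {"dx": 0,"dy": 0,"dz": 0.8,"rx": 0,"ry": 0,"rz": 0},
    {"dx": 0,"dy": 0,"dz": 0.8,"rx": 0,"ry": 0,"rz": 0},
    {"dx": 0,"dy": 0,"dz": 0,"rx": 0,"ry": 0,"rz": 0},
  ],
  claw=60,
)

```text
t: 32.95
tcp_pos: [0.5698, 0.1155, 0.1161]
tool_rot: [0.124, 0.992, 0.0, 0.002]
force: [-0.2, 0.4, 0.7]
finger_gap: 0.601
gripper_force: 0.0
```

Call:
move_arm(
  targets=[
    {"dx": -0.375,"dy": -0.88,"dz": 0,"rx": 0,"ry": 0,"rz": 0},
    {"dx": -0.375,"dy": -0.88,"dz": 0,"rx": 0,"ry": 0,"rz": 0},
    {"dx": -0.375,"dy": -0.88,"dz": 0,"rx": 0,"ry": 0,"rz": 0},
    {"dx": -0.375,"dy": -0.88,"dz": 0,"rx": 0,"ry": 0,"rz": 0},
    {"dx": -0.375,"dy": -0.88,"dz": 0,"rx": 0,"ry": 0,"rz": 0},
    {"dx": -0.375,"dy": -0.88,"dz": 0,"rx": 0,"ry": 0,"rz": 0},
    {"dx": -0.375,"dy": -0.88,"dz": 0,"rx": 0,"ry": 0,"rz": 0},
    {"dx": -0.375,"dy": -0.88,"dz": 0,"rx": 0,"ry": 0,"rz": 0},
    {"dx": -0.375,"dy": -0.88,"dz": 0,"rx": 0,"ry": 0,"rz": 0},
    {"dx": -0.375,"dy": -0.88,"dz": 0,"rx": 0,"ry": 0,"rz": 0},
  ],
)

```text
t: 34.2
tcp_pos: [0.4738, -0.1051, 0.1134]
tool_rot: [0.124, 0.992, 0.0, -0.0]
force: [-0.7, 0.2, -0.0]
finger_gap: 0.602
gripper_force: 0.0
```

Call:
move_arm(
  targets=[
    {"dx": -0.375,"dy": -0.88,"dz": 0,"rx": 0,"ry": 0,"rz": 0},
    {"dx": -0.375,"dy": -0.88,"dz": 0,"rx": 0,"ry": 0,"rz": 0},
    {"dx": -0.375,"dy": -0.88,"dz": 0,"rx": 0,"ry": 0,"rz": 0},
    {"dx": 0,"dy": 0,"dz": -0.2,"rx": 0,"ry": 0,"rz": 0},
    {"dx": 0,"dy": 0,"dz": -0.4,"rx": 0,"ry": 0,"rz": 0},
    {"dx": 0,"dy": 0,"dz": -0.4,"rx": 0,"ry": 0,"rz": 0},
    {"dx": 0,"dy": 0,"dz": 0,"rx": 0,"ry": 0,"rz": 0},
    {"dx": 0,"dy": 0,"dz": 0,"rx": 0,"ry": 0,"rz": 0},
    {"dx": 0,"dy": 0,"dz": 0,"rx": 0,"ry": 0,"rz": 0},
    {"dx": 0,"dy": 0,"dz": 0,"rx": 0,"ry": 0,"rz": 0},
  ],
)

```text
t: 35.45
tcp_pos: [0.4466, -0.1706, 0.0891]
tool_rot: [0.124, 0.992, -0.0, 0.0]
force: [-0.3, 0.0, -0.3]
finger_gap: 0.598
gripper_force: 0.0
```

Run:
```python
from h import *
a=cams.snapshot("side")[110:270,180:420]
a=cv2.resize(a,(800,533));cv2.imwrite("pics/g5.png",a[:,:,::-1])
s=sensors.sense();print(s['tcp_pos'],s['finger_gap'])
```

```text
[ 0.4465291  -0.17059929  0.08905904] 0.6036543635891368
```

View pics/g5.png

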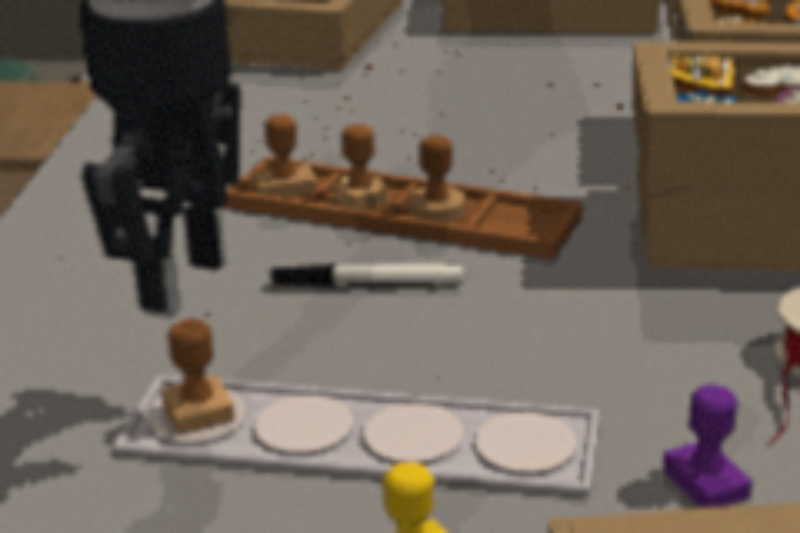

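The first three stamps stand upright in bays 1 to 3 at (283,160), (358,170) and (437,180). The marker at (365,275) hasn't moved. The square stamp at (192,365) is the last one.

Call:
move_arm(
  targets=[
    {"dx": 0,"dy": 0,"dz": -0.4,"rx": 0,"ry": 0,"rz": 0},
    {"dx": 0,"dy": 0,"dz": -0.4,"rx": 0,"ry": 0,"rz": 0},
    {"dx": 0,"dy": 0,"dz": -0.4,"rx": 0,"ry": 0,"rz": 0},
    {"dx": 0,"dy": 0,"dz": -0.4,"rx": 0,"ry": 0,"rz": 0},
    {"dx": 0,"dy": 0,"dz": -0.3,"rx": 0,"ry": 0,"rz": 0},
    {"dx": 0,"dy": 0,"dz": -0.14,"rx": 0,"ry": 0,"rz": 0},
    {"dx": 0,"dy": 0,"dz": 0,"rx": 0,"ry": 0,"rz": 0},
    {"dx": 0,"dy": 0,"dz": 0,"rx": 0,"ry": 0,"rz": 0},
    {"dx": 0,"dy": 0,"dz": 0,"rx": 0,"ry": 0,"rz": 0},
    {"dx": 0,"dy": 0,"dz": 0,"rx": 0,"ry": 0,"rz": 0},
  ],
)

```text
t: 36.75
tcp_pos: [0.4465, -0.1706, 0.0381]
tool_rot: [0.124, 0.992, -0.0, 0.0]
force: [-0.1, -0.0, -0.7]
finger_gap: 0.604
gripper_force: 0.0
```

Call:
move_arm(
  targets=[
    {"dx": 0,"dy": 0,"dz": 0,"rx": 0,"ry": 0,"rz": 0},
    {"dx": 0,"dy": 0,"dz": 0,"rx": 0,"ry": 0,"rz": 0},
    {"dx": 0,"dy": 0,"dz": 0,"rx": 0,"ry": 0,"rz": 0},
    {"dx": 0,"dy": 0,"dz": 0,"rx": 0,"ry": 0,"rz": 0},
    {"dx": 0,"dy": 0,"dz": 0,"rx": 0,"ry": 0,"rz": 0},
    {"dx": 0,"dy": 0,"dz": 0.1,"rx": 0,"ry": 0,"rz": 0},
    {"dx": 0,"dy": 0,"dz": 0.3,"rx": 0,"ry": 0,"rz": 0},
    {"dx": 0,"dy": 0,"dz": 0.6,"rx": 0,"ry": 0,"rz": 0},
    {"dx": 0,"dy": 0,"dz": 1,"rx": 0,"ry": 0,"rz": 0},
    {"dx": 0,"dy": 0,"dz": 1,"rx": 0,"ry": 0,"rz": 0},
  ],
  claw=0,
)

```text
t: 38.0
tcp_pos: [0.4463, -0.1704, 0.1143]
tool_rot: [0.124, 0.992, -0.0, 0.0]
force: [0.5, 0.3, -0.8]
finger_gap: 0.286
gripper_force: 39.3
```

Call:
move_arm(
  targets=[
    {"dx": 0.57,"dy": 0.824,"dz": 0,"rx": 0,"ry": 0,"rz": 0},
    {"dx": 0.57,"dy": 0.824,"dz": 0,"rx": 0,"ry": 0,"rz": 0},
    {"dx": 0.57,"dy": 0.824,"dz": 0,"rx": 0,"ry": 0,"rz": 0},
    {"dx": 0.57,"dy": 0.824,"dz": 0,"rx": 0,"ry": 0,"rz": 0},
    {"dx": 0.57,"dy": 0.824,"dz": 0,"rx": 0,"ry": 0,"rz": 0},
    {"dx": 0.57,"dy": 0.824,"dz": 0,"rx": 0,"ry": 0,"rz": 0},
    {"dx": 0.57,"dy": 0.824,"dz": 0,"rx": 0,"ry": 0,"rz": 0},
    {"dx": 0.57,"dy": 0.824,"dz": 0,"rx": 0,"ry": 0,"rz": 0},
    {"dx": 0.57,"dy": 0.824,"dz": 0,"rx": 0,"ry": 0,"rz": 0},
    {"dx": 0.57,"dy": 0.824,"dz": 0,"rx": 0,"ry": 0,"rz": 0},
  ],
)

```text
t: 39.25
tcp_pos: [0.5891, 0.0363, 0.1139]
tool_rot: [0.124, 0.992, -0.0, 0.0]
force: [-0.2, 0.4, 0.6]
finger_gap: 0.289
gripper_force: 39.3
```

Call:
move_arm(
  targets=[
    {"dx": 0.57,"dy": 0.824,"dz": 0,"rx": 0,"ry": 0,"rz": 0},
    {"dx": 0.57,"dy": 0.824,"dz": 0,"rx": 0,"ry": 0,"rz": 0},
    {"dx": 0.57,"dy": 0.824,"dz": 0,"rx": 0,"ry": 0,"rz": 0},
    {"dx": 0,"dy": 0,"dz": 0,"rx": 0,"ry": 0,"rz": 0},
    {"dx": 0,"dy": 0,"dz": -0.2,"rx": 0,"ry": 0,"rz": 0},
    {"dx": 0,"dy": 0,"dz": -0.5,"rx": 0,"ry": 0,"rz": 0},
    {"dx": 0,"dy": 0,"dz": -0.5,"rx": 0,"ry": 0,"rz": 0},
    {"dx": 0,"dy": 0,"dz": 0,"rx": 0,"ry": 0,"rz": 0},
    {"dx": 0,"dy": 0,"dz": 0,"rx": 0,"ry": 0,"rz": 0},
    {"dx": 0,"dy": 0,"dz": 0,"rx": 0,"ry": 0,"rz": 0},
  ],
)

```text
t: 40.5
tcp_pos: [0.632, 0.0972, 0.0832]
tool_rot: [0.124, 0.992, 0.0, 0.0]
force: [0.1, 0.1, -0.8]
finger_gap: 0.281
gripper_force: 39.4
```

Call:
move_arm(
  targets=[
    {"dx": 0,"dy": 0,"dz": -0.4,"rx": 0,"ry": 0,"rz": 0},
    {"dx": 0,"dy": 0,"dz": -0.4,"rx": 0,"ry": 0,"rz": 0},
    {"dx": 0,"dy": 0,"dz": -0.3,"rx": 0,"ry": 0,"rz": 0},
    {"dx": 0,"dy": 0,"dz": -0.2,"rx": 0,"ry": 0,"rz": 0},
    {"dx": 0,"dy": 0,"dz": -0.2,"rx": 0,"ry": 0,"rz": 0},
    {"dx": 0,"dy": 0,"dz": -0.15,"rx": 0,"ry": 0,"rz": 0},
    {"dx": 0,"dy": 0,"dz": -0.1,"rx": 0,"ry": 0,"rz": 0},
    {"dx": 0,"dy": 0,"dz": -0.1,"rx": 0,"ry": 0,"rz": 0},
    {"dx": 0,"dy": 0,"dz": 0,"rx": 0,"ry": 0,"rz": 0},
    {"dx": 0,"dy": 0,"dz": 0,"rx": 0,"ry": 0,"rz": 0},
  ],
)

```text
t: 41.75
tcp_pos: [0.6317, 0.0973, 0.0367]
tool_rot: [0.124, 0.992, 0.0, 0.0]
force: [-0.3, 0.2, -1.5]
finger_gap: 0.285
gripper_force: 39.4
```

Call:
move_arm(
  targets=[
    {"dx": 0,"dy": 0,"dz": -0.01,"rx": 0,"ry": 0,"rz": 0},
    {"dx": 0,"dy": 0,"dz": 0,"rx": 0,"ry": 0,"rz": 0},
    {"dx": 0,"dy": 0,"dz": 0,"rx": 0,"ry": 0,"rz": 0},
    {"dx": 0,"dy": 0,"dz": 0,"rx": 0,"ry": 0,"rz": 0},
    {"dx": 0,"dy": 0,"dz": 0.2,"rx": 0,"ry": 0,"rz": 0},
    {"dx": 0,"dy": 0,"dz": 0.5,"rx": 0,"ry": 0,"rz": 0},
    {"dx": 0,"dy": 0,"dz": 0.8,"rx": 0,"ry": 0,"rz": 0},
    {"dx": 0,"dy": 0,"dz": 0.8,"rx": 0,"ry": 0,"rz": 0},
    {"dx": 0,"dy": 0,"dz": 0.8,"rx": 0,"ry": 0,"rz": 0},
    {"dx": 0,"dy": 0,"dz": 0,"rx": 0,"ry": 0,"rz": 0},
  ],
  claw=60,
)

```text
t: 43.0
tcp_pos: [0.6335, 0.0973, 0.117]
tool_rot: [0.124, 0.992, 0.0, 0.003]
force: [-0.7, -0.6, -0.5]
finger_gap: 0.597
gripper_force: 0.0
```

Call:
move_arm(
  targets=[
    {"dx": 0,"dy": -0.5,"dz": 0.6,"rx": 0,"ry": 0,"rz": 0},
    {"dx": 0,"dy": -0.9,"dz": 0.6,"rx": 0,"ry": 0,"rz": 0},
    {"dx": 0,"dy": -0.9,"dz": 0.6,"rx": 0,"ry": 0,"rz": 0},
    {"dx": 0,"dy": -0.9,"dz": 0.3,"rx": 0,"ry": 0,"rz": 0},
    {"dx": 0,"dy": -0.9,"dz": 0,"rx": 0,"ry": 0,"rz": 0},
    {"dx": 0,"dy": -0.9,"dz": 0,"rx": 0,"ry": 0,"rz": 0},
    {"dx": 0,"dy": -0.9,"dz": 0,"rx": 0,"ry": 0,"rz": 0},
    {"dx": 0,"dy": -0.5,"dz": 0,"rx": 0,"ry": 0,"rz": 0},
    {"dx": 0,"dy": 0,"dz": 0,"rx": 0,"ry": 0,"rz": 0},
    {"dx": 0,"dy": 0,"dz": 0,"rx": 0,"ry": 0,"rz": 0},
  ],
)

```text
t: 44.25
tcp_pos: [0.6315, -0.0621, 0.1662]
tool_rot: [0.124, 0.992, 0.0, -0.0]
force: [0.8, -0.7, -0.5]
finger_gap: 0.601
gripper_force: 0.0
```

Run:
```python
from h import *
a=cams.snapshot("side")[125:245,200:400];b=cams.snapshot("top")[130:300,200:440]
a=cv2.resize(a,(500,300));b=cv2.resize(b,(424,300));cv2.imwrite("pics/f.png",np.vstack([a[:,:424+0],b])[:,:,::-1])
```

```text
(no output)
```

View pics/f.png

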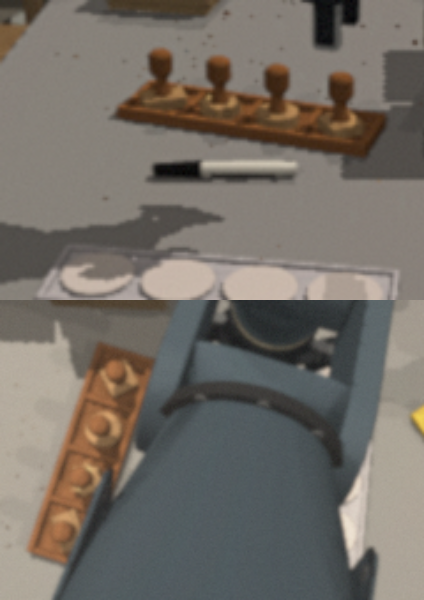

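All four stamps stand upright in their bays, with knobs at (160,65), (218,72), (277,80) and (340,87). They are clear of the dividers, the dishes are empty, the marker is in place and the gripper is clear.

```bash
python3 -c "
from station import order
print(order.sign_off())"
```

```text
the job is handed in; nothing more can be done
None
```

The job is handed in: the four stamps stand upright in the rack in reverse order (oblong, star, round, square from nearest bay to farthest), let go, with the marker in its place, after about 44 s of robot time.

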